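# Put the last bobbin away in the rotary bobbin box

## Task

One bobbin has been left out on the worktop. Put it away in the empty compartment of the round bobbin box on the sloping stand: turn the clear lid by its finger grip until its window lies over the empty compartment, put the bobbin in through the window, then turn the lid on clockwise until it is fully home against its stop with the window over the solid white sector, so that every compartment is shut. Leave the thimble, chalk, thread spool and grey tin where they are.

Things in the scene. Friction and masses are not known exactly. Their poses are not given: they have to be found in the camera images.
- bobbin: the loose steel sewing-machine bobbin with black thread, a flat cylinder 20.6 mm across and 12 mm high, about 14 g, lying flat on the worktop; origin at the centre of its underside, z along its axis
- bobbin_mid (a point): middle of the loose bobbin, 6 mm above its underside along its axis
- lid_top (a point): where the box's turning axis meets the lid's top face. z points out of the lid along the axis, which leans 30 degrees from vertical towards the stand's low (robot) side; x points from the axis to the middle of the window. The lid is a clear disc with grey rim, 143 mm across. On it, centred, stands its grey finger grip: an upright bar 44 mm long (x), 12 mm thick (y), 28 mm high above this point
- window (a point): middle of the lid's window, in the lid's top face, 46 mm from the axis; axes as lid_top. The window is a sector cut through the 3 mm thick lid, 22 degrees either side of x, from 27 to 63 mm from the axis, edged with a grey bead 1.2 mm high. It turns with the lid
- lid (a joint): angle of the lid on the drum, rad, growing counter-clockwise seen from above. 0: home against its stop, window over the middle of the solid sector. 1.047: window over the middle of the empty compartment. 2.09 to 5.1 (end stop): over the filled ones. Starts at 2.1 to 3.5, so both turns go clockwise. Friction about 0.08 N m; it stays where it is left
- pocket (a point): middle of the floor of the empty compartment, 46 mm from the axis; x points outward from the axis, z out of the box along the axis (as lid_top z), y across the compartment. The compartment is a 60-degree sector, 24 mm deep, from 13 to 65 mm from the axis, between 2.4 mm walls; the lid's top face is 27.5 mm above this floor
- blank (a point): middle of the top of the solid white sector, 46 mm from the axis, next to the empty compartment on its clockwise side seen from above; axes as pocket, but turned with the drum, not along this sector
- drum: the white drum of the box, 136 mm across, 28 mm high, in six sectors: the empty compartment, the solid white one, and four that hold bobbins, seen through the clear lid; compartment floors are lined with cork. Origin on the axis at its underside; z along the axis, x towards the empty compartment. It may stand any way round; stiff friction (4 N m) holds it, so it does not turn with the lid
- stand: the fixed plywood stand, a 160 mm square board sloping at 30 degrees down to its front, on two cheeks; origin on the worktop, below the centre of the drum's underside, which is 56 mm above it; -x is its low front side
- thimble: loose steel thimble 19 mm across, 22 mm high, origin under its centre; a bystander
- chalk: loose white block of tailor's chalk 34 x 49 x 8 mm, origin under its centre; a bystander
- spool: loose wooden spool of cream thread, 36 mm across, 50 mm high, standing, origin under its centre; a bystander
- tin: loose grey scrap tin 70 mm across, 90 mm high, origin under its centre; a bystander

How it is judged:
By the outcome, as a careful person would: the job done as asked, in the order asked, and still so for the second after the job is handed in, with the robot touching nothing.
It also fails if it takes over 67 s, if anything falls off the work surface, if the arm or the gripper's body presses on something with over 40 N, if the wrist force passes 120 N, or if a joint passes its speed limit or range.

## Robot

A 6-joint arm with a two-finger parallel gripper is mounted at the origin on a cart in front of the work surface, level with it; the furniture and walls round the work are solid. World frame = base frame: x ahead of the robot, y to its left, z up, the work surface at z = 0. Lengths are in mm, angles in rad, forces in N, time in s.
With the tool pointing down it reaches from about 275 to 750 mm from the base axis. Payload 10.2 kg.
Tool frame: the origin (TCP) lies midway between the tips of the shut fingers; the grasp point (between the pads) lies 19 mm behind it; z points along the fingers, y is the line along which they close (so a half turn about z gives the same grasp; the last joint's range is limited). The gripper opens to 85 mm and grips with 20 to 120 N. Pads are 22 mm wide; open, the fingers measure 114 mm over their backs; the gripper's body (76 mm by 85 mm) begins 54 mm behind the grasp point. The pads swing forward as they close: fully open they stand 13 mm farther back than shut.
Start: joints at [0.962, 0.313, 1.498, -0, 1.331, -0.223], TCP at [197.571, 486.412, 231.294] pointing down, gripper open.
Joint ranges: [-2.94, 2.94], [-0.97, 2.17], [0.19, 2.56], [-1.23, 4.37], [0.02, 3.11], [-2.88, 2.88]. Speed limits (rad/s): [2.39, 2.39, 3.01, 3.14, 3.14, 3.14].

## Interface

Orientations are given as a unit quaternion [w, x, y, z].
In Python, from rig import sense, capture, finish_job, find_in, place_of gives the robot as it stands. The module is installed in compiled form; this text tells all that it offers.
- The arm moves only by the shell command python3 -m jog 'ROWS' [FORCE]. ROWS is JSON, a list of rows, each an object of numbers: "tx", "ty", "tz": the shift along the tool's x, y, z in mm; "ax", "ay", "az": the turn, a rotation vector about the tool's x, y, z in rad; "jaw": the closure, from -1 (fully open) to 1 (shut), so that 0 is half open. In form: [{"tx": .., "ty": .., "tz": .., "ax": .., "ay": .., "az": .., "jaw": ..}, ...]. A call has 1 to 5 rows; each row shifts and turns the commanded pose from where the row before left it, along the tool's axes as they then stand; what a row does not reach is not made up. A row lasts 1/8 s, in which the tool goes at most 62.5 mm and 10.7 degrees, less where a joint would pass 70% of its speed; a pose out of reach is approached as far as the arm can. A call with a gripper value outside its range is refused whole. The fingers move at their own pace and stop on an object; FORCE is the grip in N (left out, the last holds). Time passes only in rows, so rows that do not move let the fingers close. It gives the time, the measured TCP pose, the force, the opening and the grip force at its end, in the units of the state.
- sense(): the state, without advancing time (a new reading comes with each control period).
- capture(name): name is "scene" or "side" or "wrist"; returns a dict with "color" (420x560x3 uint8, red, green, blue), "depth" (420x560 float32, mm along the optical axis (not along the pixel's ray), 0 where there is no reading), "fx", "fy", "cx", "cy" (pixels), "k1" (the pictures are not rectified: a ray, as slopes to the right and down, at radius r is drawn at 1 + k1 r^2 times it, then the intrinsics apply), "camera_from_world" (4x4, takes a point from world to camera coordinates); the wrist camera has in their place "mount" (4x4, takes a point from camera to tool coordinates, whose origin is the TCP and whose axes are the flange's). Camera axes: x right, y up, looking along -z (the intrinsics and any distortion apply to the point x, -y, -z); pixel columns grow to the right and rows downward; lengths in mm; the calibration is good to about 2 mm. A picture is of the moment at which its call begins: read the wrist's pose just before it.
- finish_job(): hands the job in; it is judged then, once.
Trained networks look in the newest picture that a camera, given by its name, has taken for a name from the list of things; names that differ only in an ending like _2 or _b are one class to them, and where a whole thing is asked for, a point or a joint stands for the part that bears it (a point fixed in the world has none). Each returns a list of dicts, best first, with "conf" (0 to 1); they miss things now and then, are a little off and sometimes report something else, mostly with a low value. They report only what shows in the picture. A call takes as long as a camera call.
- find_in(query, camera): "centre" ([column, row] in pixels, amid what is visible of it).
- place_of(query, camera): "centre" ([column, row] in pixels: a listed point, or the origin of a listed thing).
The state is a dict: "time_s": time; "joints": joint angles; "dq": joint speeds; "tau": joint torques, N m; "eef_pos": TCP position; "ee_rot": TCP orientation; "force": force on the tool from outside, world axes, zero at the start; "wrist_torque": the same for the moment, N m; "grip_width": opening from 0.0 (shut) to 1.0 (fully open); "grip_force": force on a finger pad.
Only numpy, scipy, OpenCV 4.12 (cv2) and the standard library are available. Lean on these libraries where they do the work, as an engineer would, in place of code of your own. Each camera call takes 0.05 s, during which the arm holds its last target. There are 200 camera calls.

## Working session

There is one attempt and no reset: what is moved stays moved. The work goes in short steps, Python scripts to look and compute and a shell command to move; the robot and the scene stay as the last step left them, time stands still between calls to the robot, and variables do not carry over. Pictures are saved under pics/ and viewed, at most 10 in all, crops included, and the job is handed in when it is done.

```bash
mkdir -p pics; cat > h.py <<'E'
import numpy as np, cv2
from rig import sense, capture, find_in, place_of
from scipy.spatial.transform import Rotation as R
def rot(q): return R.from_quat([q[1],q[2],q[3],q[0]])
def cam(name):
    s=sense(); c=capture(name)
    if name=="wrist":
        T=np.eye(4); T[:3,:3]=rot(s['ee_rot']).as_matrix(); T[:3,3]=s['eef_pos']
        c['W']=T@c['mount']
    else: c['W']=np.linalg.inv(c['camera_from_world'])
    return c
def ray(c,px):
    d=np.array([(px[0]-c['cx'])/c['fx'],(px[1]-c['cy'])/c['fy']]); u=d.copy()
    for _ in range(20): u=d/(1+c['k1']*(u@u))
    v=np.array([u[0],-u[1],-1.]); return c['W'][:3,3], c['W'][:3,:3]@v
def atz(c,px,z):
    o,d=ray(c,px); return o+d*(z-o[2])/d[2]
def dep(c,px):
    x,y=int(round(px[0])),int(round(px[1])); p=c['depth'][max(0,y-1):y+2,max(0,x-1):x+2]; p=p[p>0]
    o,d=ray(c,px); return o+d*np.median(p) if p.size else None
def tri(rs):
    A=np.zeros((3,3));b=np.zeros(3)
    for o,d in rs:
        d=d/np.linalg.norm(d);P=np.eye(3)-np.outer(d,d);A+=P;b+=P@o
    x=np.linalg.solve(A,b)
    return x,[round(float(np.linalg.norm(np.cross(x-o,d/np.linalg.norm(d)))),1) for o,d in rs]
def save(c,n): cv2.imwrite('pics/'+n+'.png',c['color'][:,:,::-1])
E
cat > a.py <<'E'
from h import *
np.set_printoptions(precision=1,suppress=True)
C={n:cam(n) for n in("scene","side","wrist")}
im=np.hstack([cv2.resize(C[n]['color'],(800,600)) for n in ("scene",)]); cv2.imwrite('pics/scene0.png',im[:,:,::-1])
cv2.imwrite('pics/sw0.png',cv2.resize(np.hstack([C['side']['color'],C['wrist']['color']]),(800,300))[:,:,::-1])
for q in ["bobbin_mid","lid_top","window","pocket","blank","drum","stand","thimble","chalk","spool","tin"]:
    rs=[]
    for n in C:
        r=place_of(q,n)[:2]
        for k in r: print(q,n,np.round(k['centre'],1),round(k['conf'],2),'depthpt',dep(C[n],k['centre']))
        if r and r[0]['conf']>.4: rs.append(ray(C[n],r[0]['centre']))
    if len(rs)>1: print('   TRI',*tri(rs))
print(sense())
E
python3 a.py
```

```text
bobbin_mid scene [341.8 280.7] 0.53 depthpt [ 522.4 -244.6   10.7]
bobbin_mid side [258.8 278. ] 0.5 depthpt [ 533.3 -242.7    9.8]
   TRI [ 532.2 -238.8    3. ] [2.2, 2.2]
lid_top scene [249.9 200.9] 0.62 depthpt [581.2  85.4  83.3]
lid_top side [280.  176.3] 0.57 depthpt [588.3  65.3  98.7]
lid_top side [259.3 278.2] 0.35 depthpt [ 534.4 -242.9    9.4]
   TRI [588.1  91.7  80.1] [2.3, 2.3]
window scene [233.1 204.1] 0.92 depthpt [560.2 129.1  66.8]
window scene [366.4 254.9] 0.32 depthpt [ 648.5 -246.8    8.6]
window side [269.7 174.7] 0.86 depthpt [558.6 132.2  64.2]
window side [280.2 175.1] 0.57 depthpt [588.9  62.8 104.1]
   TRI [558.8 127.8  67.4] [0.5, 0.5]
pocket scene [250.9 189.2] 0.95 depthpt [613.  106.7  97.7]
pocket side [293.1 170.8] 0.97 depthpt [626.2  90.2 101.4]
pocket side [281.5 154. ] 0.57 depthpt [598.1 337.6  23.4]
   TRI [627.8 118.8  85.2] [0.6, 0.6]
blank scene [262.7 194.2] 0.85 depthpt [617.   68.2  93.5]
blank side [295.7 173.7] 0.75 depthpt [632.8  73.4 101.7]
   TRI [631.4  81.1  89.4] [6.9, 6.9]
drum scene [251.7 204.4] 0.8 depthpt [577.2  76.   77.6
[... 889 characters left out ...]
]
spool scene [234.6 201.6] 0.39 depthpt [572.2 133.8  67. ]
spool side [222.8 246.9] 0.55 depthpt [ 438.  -125.4    5.2]
   TRI [ 433.9 -104.9  -14.4] [1.5, 1.5]
tin scene [179.6 191.8] 0.84 depthpt [568.5 356.2  19.1]
tin side [281.4 155.4] 0.88 depthpt [597.7 335.3  19.2]
   TRI [599.  391.7 -10.4] [0.9, 0.9]
{'time_s': 1.8, 'joints': array([ 1. ,  0.3,  1.5,  0. ,  1.3, -0.2]), 'dq': array([ 0.,  0.,  0., -0.,  0., -0.]), 'tau': array([  0. , -41.2, -26. ,  -0. ,   0. ,   0. ]), 'eef_pos': array([197.6, 486.4, 231.3]), 'ee_rot': array([-0. ,  0.2,  1. ,  0. ]), 'force': array([0.5, 0.4, 0.5]), 'wrist_torque': array([ 0. , -0. , -0.1]), 'grip_force': 0.0, 'grip_width': 1.0019103615429756}
```

View scene.

View pics/scene0.png

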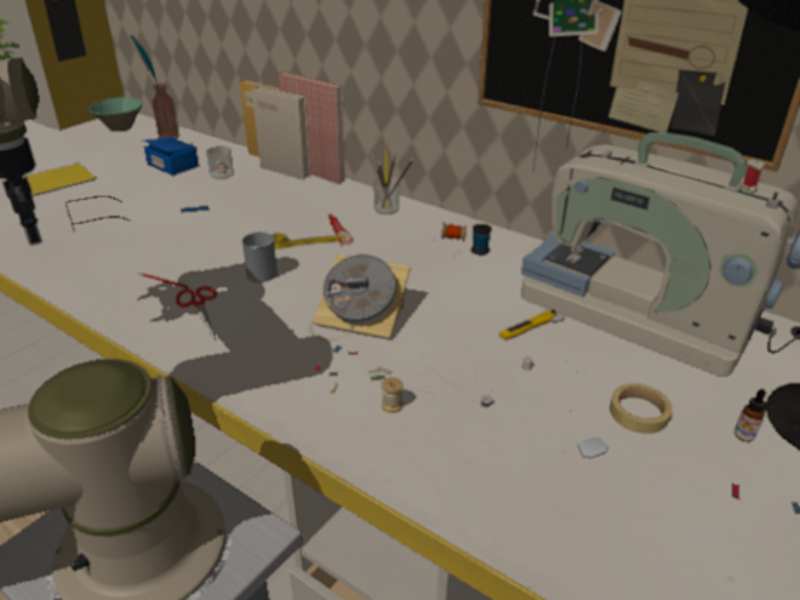

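View pics/sw0.png

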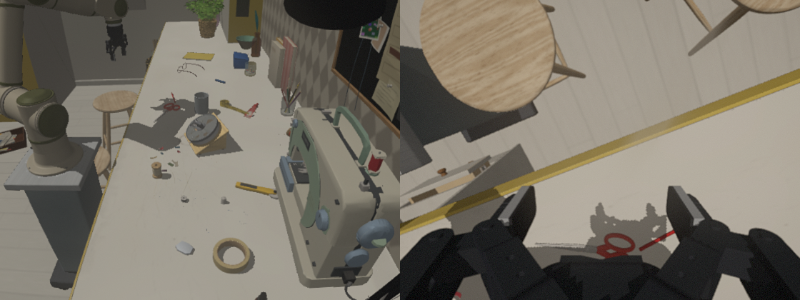

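The scene picture shows the bobbin near (487,401), the thimble near (528,363), the spool near (392,394) and the tin near (260,256), all in 800x600 pixels. The box is at (360,288) with its bar and window on the left. The networks agree with this, and lid_top, window and pocket are each about 46–48 mm apart as they should be. Next I'll fly to a viewing pose above the lid.

```bash
cat >> h.py <<'E'
np.set_printoptions(precision=2,suppress=True)
def plan(p,Rm,n,s=None):
    """print n rows (tool-frame) from present pose to p,Rm"""
    s=s or sense(); R0=rot(s['ee_rot']); p0=np.array(s['eef_pos']); R1=R.from_matrix(Rm)
    w=(R0.inv()*R1).as_rotvec(); dp=(np.array(p)-p0)/n
    for i in range(n):
        Ri=R0*R.from_rotvec(w*i/n); print('t',Ri.inv().apply(dp).round(1),'a',(w/n).round(3))
    print('total',np.linalg.norm(dp)*n, np.degrees(np.linalg.norm(w)))
def frame(z,y):
    z=np.array(z)/np.linalg.norm(z); y=np.array(y)-np.dot(y,z)*z; y/=np.linalg.norm(y)
    return np.column_stack([np.cross(y,z),y,z])
E
python3 - <<'E'
from h import *
s=sense(); Rm=rot(s['ee_rot']).as_matrix(); print(Rm); c=capture('wrist'); print(c['mount'],c['fx'],c['cx'],c['cy'])
a=np.array([-.5*np.cos(.15),-.5*np.sin(.15),.866])
for sg in (1,-1):
    plan([503,78,227],frame(-a,sg*np.array([-.15,1,0])),10)
E
```

```text
[[-0.93  0.38 -0.  ]
 [ 0.38  0.93  0.  ]
 [ 0.    0.   -1.  ]]
[[  -0.      0.96    0.29   75.74]
 [   1.      0.     -0.      0.33]
 [  -0.      0.29   -0.96 -142.14]
 [   0.      0.      0.      1.  ]] 313.26741503860626 281.2555658830805 204.2428158655864
t [-43.7 -26.3   0.4] a [-0.01 -0.05 -0.05]
t [-42.2 -28.6   2.2] a [-0.01 -0.05 -0.05]
t [-40.4 -30.8   3.9] a [-0.01 -0.05 -0.05]
t [-38.5 -32.9   5.5] a [-0.01 -0.05 -0.05]
t [-36.4 -35.    6.9] a [-0.01 -0.05 -0.05]
t [-34.2 -36.9   8.2] a [-0.01 -0.05 -0.05]
t [-31.8 -38.8   9.4] a [-0.01 -0.05 -0.05]
t [-29.2 -40.5  10.4] a [-0.01 -0.05 -0.05]
t [-26.5 -42.1  11.2] a [-0.01 -0.05 -0.05]
t [-23.6 -43.6  11.9] a [-0.01 -0.05 -0.05]
total 509.9900066316203 42.63119523503061
t [-43.7 -26.3   0.4] a [-0.07  0.02  0.25]
t [-48.9 -14.5  -1.8] a [-0.07  0.02  0.25]
t [-50.9  -1.7  -3.3] a [-0.07  0.02  0.25]
t [-49.6  11.4  -3.9] a [-0.07  0.02  0.25]
t [-45.   23.6  -3.6] a [-0.07  0.02  0.25]
t [-37.6  34.4  -2.4] a [-0.07  0.02  0.25]
t [-27.8  42.8  -0.4] a [-0.07  0.02  0.25]
t [-16.2  48.3   2.3] a [-0.07  0.02  0.25]
t [-3.7 50.6  5.5] a [-0.07  0.02  0.25]
t [ 8.9 49.4  8.9] a [-0.07  0.02  0.25]
total 509.9900066316203 150.42450942289673
```

```bash
python3 -m jog '[{"tx":-44,"ty":-26,"tz":0,"ax":-0.01,"ay":-0.05,"az":-0.05},{"tx":-42,"ty":-29,"tz":2,"ax":-0.01,"ay":-0.05,"az":-0.05},{"tx":-40,"ty":-31,"tz":4,"ax":-0.01,"ay":-0.05,"az":-0.05},{"tx":-38,"ty":-33,"tz":5,"ax":-0.01,"ay":-0.05,"az":-0.05},{"tx":-36,"ty":-35,"tz":7,"ax":-0.01,"ay":-0.05,"az":-0.05}]'; python3 -m jog '[{"tx":-34,"ty":-37,"tz":8,"ax":-0.01,"ay":-0.05,"az":-0.05},{"tx":-32,"ty":-39,"tz":9,"ax":-0.01,"ay":-0.05,"az":-0.05},{"tx":-29,"ty":-40,"tz":10,"ax":-0.01,"ay":-0.05,"az":-0.05},{"tx":-26,"ty":-42,"tz":11,"ax":-0.01,"ay":-0.05,"az":-0.05},{"tx":-24,"ty":-44,"tz":12,"ax":-0.01,"ay":-0.05,"az":-0.05}]'; python3 -m jog '[{"tx":0}]'
cat > b.py <<'E'
from h import *
import sys
s=sense(); print(s['time_s'],s['eef_pos'],rot(s['ee_rot']).as_matrix())
c=cam('wrist'); save(c,sys.argv[1])
P={}
for q in ["lid_top","window","pocket","blank","drum","stand"]:
    r=place_of(q,'wrist')[:2]
    for k in r: print(q,np.round(k['centre'],1),round(k['conf'],2),dep(c,k['centre']))
    if r: P[q]=np.array([*ray(c,r[0]['centre'])])
np.savez('pics/'+sys.argv[1]+'.npz',depth=c['depth'],W=c['W'],**P)
E
python3 b.py w1
```

```text
1.85 [197.59 486.41 231.3 ] [[-0.93  0.38  0.  ]
 [ 0.38  0.93  0.  ]
 [-0.    0.   -1.  ]]schema error: expected keys tx, ty, tz, ax, ay, az, jaw
schema error: expected keys tx, ty, tz, ax, ay, az, jaw
schema error: expected keys tx, ty, tz, ax, ay, az, jaw
```

View pics/w1.png

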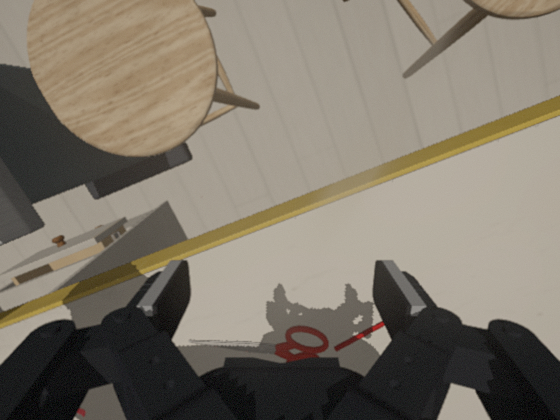

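The rows were refused because all seven keys are needed, so the arm has not moved. This picture still shows the start pose: stools and table edge, with the finger pads at (165,290) and (400,290).

```bash
python3 -m jog '[{"tx":-44,"ty":-26,"tz":0,"ax":-0.01,"ay":-0.05,"az":-0.05,"jaw":-1},{"tx":-42,"ty":-29,"tz":2,"ax":-0.01,"ay":-0.05,"az":-0.05,"jaw":-1},{"tx":-40,"ty":-31,"tz":4,"ax":-0.01,"ay":-0.05,"az":-0.05,"jaw":-1},{"tx":-38,"ty":-33,"tz":5,"ax":-0.01,"ay":-0.05,"az":-0.05,"jaw":-1},{"tx":-36,"ty":-35,"tz":7,"ax":-0.01,"ay":-0.05,"az":-0.05,"jaw":-1}]' && python3 -m jog '[{"tx":-34,"ty":-37,"tz":8,"ax":-0.01,"ay":-0.05,"az":-0.05,"jaw":-1},{"tx":-32,"ty":-39,"tz":9,"ax":-0.01,"ay":-0.05,"az":-0.05,"jaw":-1},{"tx":-29,"ty":-40,"tz":10,"ax":-0.01,"ay":-0.05,"az":-0.05,"jaw":-1},{"tx":-26,"ty":-42,"tz":11,"ax":-0.01,"ay":-0.05,"az":-0.05,"jaw":-1},{"tx":-24,"ty":-44,"tz":12,"ax":-0.01,"ay":-0.05,"az":-0.05,"jaw":-1}]' && python3 -m jog '[{"tx":0,"ty":0,"tz":0,"ax":0,"ay":0,"az":0,"jaw":-1}]' && python3 b.py w2
```

```text
time_s: 2.82
eef_pos: [348.7, 280.1, 230.9]
ee_rot: [0.128, 0.066, 0.99, 0.001]
force: [1.6, 0.0, -0.2]
grip_width: 1.001
grip_force: 0.0
time_s: 3.45
eef_pos: [496.6, 72.6, 232.6]
ee_rot: [0.251, -0.061, 0.966, 0.001]
force: [0.7, 1.2, 0.9]
grip_width: 0.998
grip_force: 0.0
time_s: 3.58
eef_pos: [496.7, 71.3, 232.0]
ee_rot: [0.25, -0.059, 0.967, 0.0]
force: [-0.8, 0.5, 0.0]
grip_width: 0.999
grip_force: 0.0
3.575 [496.7   71.3  232.03] [[-0.87 -0.11  0.48]
 [-0.11  0.99  0.03]
 [-0.48 -0.03 -0.88]]
lid_top [291.1 193.6] 0.86 [572.34  86.46 101.03]
window [333.  175.1] 0.62 [574.61 131.71  63.8 ]
pocket [315.1 219.6] 0.84 [609.55 117.43  98.43]
blank [271.6 228.5] 0.95 [628.37  72.56 100.76]
drum [292.6 186.9] 0.69 [581.81  89.23  80.95]
drum [507.2 175.4] 0.25 [577.84 347.5   26.58]
stand [292.  156.5] 0.76 [556.65  85.03  62.94]
```

```bash
python3 - <<'E'
import cv2
im=cv2.imread('pics/w2.png')[80:320,130:450]; cv2.imwrite('pics/w2c.png',cv2.resize(im,(800,600),interpolation=cv2.INTER_CUBIC))
E
python3 - <<'E'
from h import *
z=np.load('pics/w2.npz'); W=z['W']
c=capture('wrist'); c['W']=W; d=z['depth']
# board/lid points by depth in region; fit plane to lid ring points
pts=[];px=[]
for y in range(120,300,2):
    for x in range(180,400,2):
        if d[y,x]>0:
            o,v=ray(c,(x,y)); p=o+v*d[y,x]; pts.append(p); px.append((x,y))
pts=np.array(pts); 
ctr=np.array([588,90,82.])
m=np.linalg.norm(pts-ctr,axis=1)<75; m&=pts[:,2]>25
Q=pts[m]; best=None; rng=np.random.default_rng(0)
for _ in range(2000):
    a=Q[rng.choice(len(Q),3,False)]; n=np.cross(a[1]-a[0],a[2]-a[0]); L=np.linalg.norm(n)
    if L<50: continue
    n/=L; i=np.abs((Q-a[0])@n)<1.5
    if best is None or i.sum()>best.sum(): best=i
I=Q[best]; u,s,vt=np.linalg.svd(I-I.mean(0)); n=vt[2]*np.sign(vt[2][2])
print(len(Q),best.sum(),'mean',I.mean(0),'n',n,'tilt',np.degrees(np.arccos(n[2])),'yaw',np.degrees(np.arctan2(-n[1],-n[0])))
print('res of depth pts: ',np.percentile((Q-I.mean(0))@n,[1,5,25,50,75,95,99]))
E
```

```text
3486 2841 mean [589.37  87.24  81.53] n [-0.47 -0.16  0.87] tilt 29.963892432880534 yaw 19.004138585557914
res of depth pts:  [-27.73 -16.48  -0.58  -0.03   0.58   4.49  27.86]
```

View pics/w2c.png

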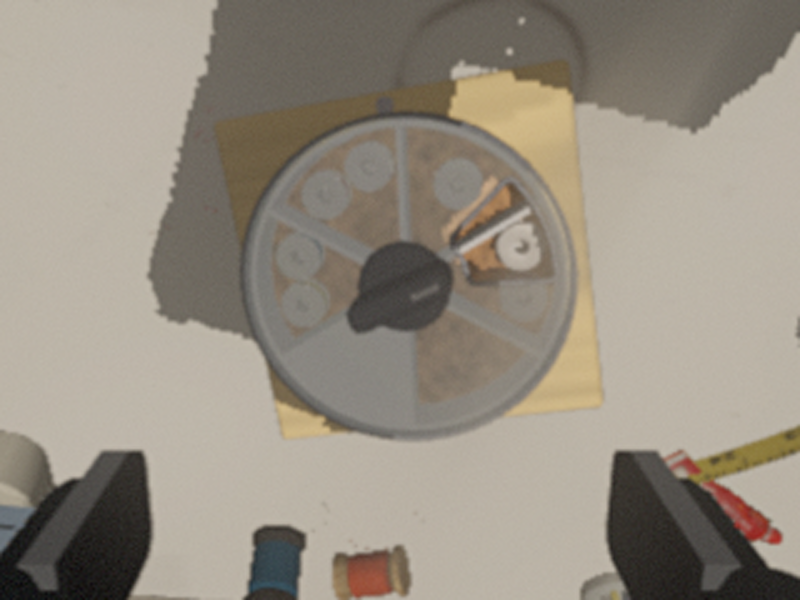

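The wrist picture shows the lid centred near (410,275) in the crop, with the bar pointing right and up to the window at (510,240). The empty cork sector is at (470,370) and the blank at (355,370). The plane fit gives a 29.96° tilt, which matches the text.

```bash
cat > g.py <<'E'
from h import *
def analyse(c,d,P,n0=None):
    pts=[]
    ys,xs=np.where(d>0)
    for y,x in zip(ys[::2],xs[::2]):
        if 40<y<400 and 120<x<460: o,v=ray(c,(x,y)); pts.append(o+v*d[y,x])
    pts=np.array(pts); m0=np.array([589.4,87.2,81.5]); n=np.array([-.4725,-.1627,.8664]); n/=np.linalg.norm(n)
    Q=pts[np.linalg.norm(pts-m0,axis=1)<85]
    for k in range(4):
        I=Q[np.abs((Q-m0)@n)<1.8]; I=I[np.linalg.norm(I-m0,axis=1)<80]; m0=I.mean(0); n=np.linalg.svd(I-m0)[2][2]; n*=np.sign(n[2])
    ez=n; ex=np.array([-n[0],-n[1],0]); ex-=ex@n*n; ex/=np.linalg.norm(ex); ey=np.cross(ez,ex) # ex uphill
    uv=np.column_stack([(I-m0)@ex,(I-m0)@ey])
    # boundary radii per angle, robust circle fit
    cc=np.zeros(2)
    for _ in range(10):
        r=np.hypot(*(uv-cc).T); th=np.arctan2(*(uv-cc).T[::-1]); B=[]
        for k in range(48):
            s=(np.floor((th+np.pi)/(2*np.pi)*48)==k)&(r<76)
            if s.sum()>3: j=np.where(s)[0]; B.append(uv[j[np.argmax(r[j])]])
        B=np.array(B); A=np.c_[2*B,np.ones(len(B))]; w=np.ones(len(B))
        for _ in range(5):
            sol=np.linalg.lstsq(A*w[:,None],(B**2).sum(1)*w,rcond=None)[0]; rr=np.sqrt(sol[2]+sol[:2]@sol[:2]); w=1/(1+np.abs(np.hypot(*(B-sol[:2]).T)-rr))
        cc=sol[:2]
    C=m0+cc[0]*ex+cc[1]*ey
    print('centre',C,'rad',rr,'n',n,'tilt',np.degrees(np.arccos(n[2])),'yaw',np.degrees(np.arctan2(-n[1],-n[0])))
    for q,h in (('window',0),('lid_top',0),('blank',-3.5),('pocket',-27.5)):
        if q in P:
            o,v=P[q]; p=o+v*(((C+h*n-o)@n)/(v@n)); a=p-C; print(q,p,'r',np.hypot(a@ex,a@ey),'ang deg ccw from uphill',np.degrees(np.arctan2(a@ey,a@ex)))
    return C,n,ex,ey
E
python3 - <<'E'
from g import *
z=np.load('pics/w2.npz'); c=capture('wrist'); c['W']=z['W']; C,n,ex,ey=analyse(c,z['depth'],z); print(ex,ey)
# bar direction from depth: points 20-32mm above plane within 30mm
pts=[]
for y in range(100,300):
    for x in range(180,400):
        if z['depth'][y,x]>0:
            o,v=ray(c,(x,y)); p=o+v*z['depth'][y,x]-C
            if 18<p@n<34 and np.hypot(p@ex,p@ey)<35: pts.append([p@ex,p@ey,p@n])
pts=np.array(pts); u=pts[:,:2]-pts[:,:2].mean(0); a=np.linalg.svd(u)[2]; print('bar',len(pts),pts.mean(0),np.degrees(np.arctan2(a[0,1],a[0,0])),np.ptp(u@a.T,axis=0),np.percentile(pts[:,2],[50,90]))
E
```

```text
centre [590.99  89.35  82.81] rad 71.22483031722 n [-0.47 -0.16  0.87] tilt 29.935081144823915 yaw 18.949951316028034
window [564.68 128.31  75.77] r 47.53626509368678 ang deg ccw from uphill 107.27487397923247
lid_top [590.29  88.82  82.33] r 1.004933535366584 ang deg ccw from uphill -164.63946318483465
blank [631.83  72.73  97.91] r 46.46989745312859 ang deg ccw from uphill -38.57652461321305
pocket [631.1  122.53  79.13] r 44.34692583773893 ang deg ccw from uphill 24.456692634033985
[0.82 0.28 0.5 ] [-0.32  0.95  0.  ]
bar 574 [-1.44  0.95 26.41] 106.74307141308226 [43.47 13.68] [27.13 28.43]
```

Everything checks: rim radius 71.2 (71.5 given), bar 43.5 × 13.7, window r 47.5, lid at about 2.5 rad. I'll turn the tool to match the bar and approach.

```bash
cat > geo.py <<'E'
from h import *
C=np.array([591.,89.3,82.7]); n=np.array([-.4720,-.1622,.8665]); n/=np.linalg.norm(n)
ex=np.array([-n[0],-n[1],0]); ex-=ex@n*n; ex/=np.linalg.norm(ex); ey=np.cross(n,ex)
def dirn(deg): a=np.radians(deg); return np.cos(a)*ex+np.sin(a)*ey
def lp(r,deg,h): return C+r*dirn(deg)+h*n
def tool(deg): return frame(-n,dirn(deg))   # tool y at deg
def where(s=None):
    s=s or sense(); p=np.array(s['eef_pos'])-C; M=rot(s['ee_rot']).as_matrix(); y=M[:,1]
    print('lid frame u,v,h',p@ex,p@ey,p@n,'tool y deg',np.degrees(np.arctan2(y@ey,y@ex)),'tilt err',np.degrees(np.arccos(min(1,-M[:,2]@n))),'t',s['time_s'],'F',s['force'],'j',s['joints'])
E
python3 - <<'E'
from geo import *
where(); plan(lp(0,0,60),tool(197),11)
E
```

```text
lid frame u,v,h -7.523812441233819 17.29526329189801 177.03997155657177 tool y deg 80.23453633085 tilt err 7.449369560945434 t 4.025 F [-0.71  0.64  0.3 ] j [-0.14  0.01  1.94  0.15  0.7  -1.93]
t [-1.1 -0.  10.7] a [-0.01 -0.01 -0.18]
t [-0.9 -0.3 10.7] a [-0.01 -0.01 -0.18]
t [-0.7 -0.5 10.7] a [-0.01 -0.01 -0.18]
t [-0.4 -0.7 10.7] a [-0.01 -0.01 -0.18]
t [-0.2 -0.8 10.7] a [-0.01 -0.01 -0.18]
t [ 0.1 -0.9 10.7] a [-0.01 -0.01 -0.18]
t [ 0.4 -0.9 10.7] a [-0.01 -0.01 -0.18]
t [ 0.7 -0.9 10.7] a [-0.01 -0.01 -0.18]
t [ 1.  -0.8 10.7] a [-0.01 -0.01 -0.18]
t [ 1.3 -0.6 10.7] a [-0.01 -0.01 -0.18]
t [ 1.5 -0.4 10.7] a [-0.01 -0.01 -0.18]
total 118.54994233634226 116.95364550434643
```

```bash
python3 - <<'E'
from geo import *
plan(lp(0,0,50),tool(17),7)
E
```

```text
t [-1.7  0.1 18.3] a [-0.02  0.01  0.16]
t [-1.8  0.1 18.3] a [-0.02  0.01  0.16]
t [-2.   0.  18.2] a [-0.02  0.01  0.16]
t [-2.1  0.1 18.2] a [-0.02  0.01  0.16]
t [-2.3  0.1 18.2] a [-0.02  0.01  0.16]
t [-2.4  0.1 18.2] a [-0.02  0.01  0.16]
t [-2.6  0.2 18.2] a [-0.02  0.01  0.16]
total 128.4324268208053 63.58758149824205
```

```bash
python3 -m jog '[{"tx":-2,"ty":0,"tz":18,"ax":-0.02,"ay":0.01,"az":0.16,"jaw":-1},{"tx":-2,"ty":0,"tz":18,"ax":-0.02,"ay":0.01,"az":0.16,"jaw":-1},{"tx":-2,"ty":0,"tz":18,"ax":-0.02,"ay":0.01,"az":0.16,"jaw":-1},{"tx":-2,"ty":0,"tz":18,"ax":-0.02,"ay":0.01,"az":0.16,"jaw":-1},{"tx":-2,"ty":0,"tz":18,"ax":-0.02,"ay":0.01,"az":0.16,"jaw":-1}]' >/dev/null&& python3 -m jog '[{"tx":-2,"ty":0,"tz":18,"ax":-0.02,"ay":0.01,"az":0.16,"jaw":-0.5},{"tx":-3,"ty":0,"tz":18,"ax":-0.02,"ay":0.01,"az":0.16,"jaw":-0.2},{"tx":0,"ty":0,"tz":0,"ax":0,"ay":0,"az":0,"jaw":-0.2}]' && sed -i 's/precision=2/precision=3/' h.py && python3 - <<'E'
from geo import *
where(); plan(lp(0,0,8),tool(17),3)
E
```

```text
time_s: 5.03
eef_pos: [566.2, 80.9, 126.0]
ee_rot: [0.173, 0.445, 0.857, 0.195]
force: [-1.1, 0.0, 0.6]
grip_width: 0.603
grip_force: 0.0
lid frame u,v,h -1.0800540599371822 0.1473578212357672 50.630951084338356 tool y deg 15.898361492427268 tilt err 1.0460021061093976 t 5.025 F [-1.089  0.043  0.594] j [-0.185  0.322  1.897  0.55   0.528 -1.222]
t [-0.4  0.2 14.2] a [ 0.003 -0.005 -0.006]
t [-0.3  0.2 14.2] a [ 0.003 -0.005 -0.006]
t [-0.2  0.3 14.2] a [ 0.003 -0.005 -0.006]
total 42.64488505618363 1.5160560326945989
```

```bash
python3 -m jog '[{"tx":-0.4,"ty":0.3,"tz":14,"ax":0.003,"ay":-0.005,"az":-0.006,"jaw":-0.2},{"tx":-0.3,"ty":0.3,"tz":14,"ax":0.003,"ay":-0.005,"az":-0.006,"jaw":-0.2},{"tx":-0.3,"ty":0.3,"tz":14,"ax":0.003,"ay":-0.005,"az":-0.006,"jaw":-0.2},{"tx":0,"ty":0,"tz":0,"ax":0,"ay":0,"az":0,"jaw":0.3},{"tx":0,"ty":0,"tz":0,"ax":0,"ay":0,"az":0,"jaw":1}]' 40 && python3 -m jog '[{"tx":0,"ty":0,"tz":0,"ax":0,"ay":0,"az":0,"jaw":1},{"tx":0,"ty":0,"tz":0,"ax":0,"ay":0,"az":0,"jaw":1},{"tx":0,"ty":0,"tz":0,"ax":0,"ay":0,"az":0,"jaw":1},{"tx":0,"ty":0,"tz":0,"ax":0,"ay":0,"az":0,"jaw":1}]' && python3 -c "
from geo import *
where()"
```

```text
time_s: 5.65
eef_pos: [587.6, 87.8, 91.4]
ee_rot: [0.18, 0.439, 0.86, 0.187]
force: [-0.3, 0.3, -0.4]
grip_width: 0.187
grip_force: 0.0
time_s: 6.15
eef_pos: [586.9, 87.3, 91.3]
ee_rot: [0.18, 0.44, 0.86, 0.186]
force: [-4.6, -3.7, -0.8]
grip_width: 0.13
grip_force: 41.1
lid frame u,v,h 0.3880501680235059 -0.588604362942534 9.682111441167534 tool y deg 16.875478960337297 tilt err 0.08681448028053151 t 6.15 F [-4.565 -3.711 -0.754] j [-0.153  0.42   1.865  0.568  0.447 -1.244]
```

```bash
python3 -m jog '[{"tx":0,"ty":0,"tz":0,"ax":0,"ay":0,"az":0.15,"jaw":1},{"tx":0,"ty":0,"tz":0,"ax":0,"ay":0,"az":0.15,"jaw":1},{"tx":0,"ty":0,"tz":0,"ax":0,"ay":0,"az":0.15,"jaw":1},{"tx":0,"ty":0,"tz":0,"ax":0,"ay":0,"az":0.15,"jaw":1},{"tx":0,"ty":0,"tz":0,"ax":0,"ay":0,"az":0.15,"jaw":1}]' && python3 -m jog '[{"tx":0,"ty":0,"tz":0,"ax":0,"ay":0,"az":0.15,"jaw":1},{"tx":0,"ty":0,"tz":0,"ax":0,"ay":0,"az":0.15,"jaw":1},{"tx":0,"ty":0,"tz":0,"ax":0,"ay":0,"az":0.15,"jaw":1},{"tx":0,"ty":0,"tz":0,"ax":0,"ay":0,"az":0.15,"jaw":1},{"tx":0,"ty":0,"tz":0,"ax":0,"ay":0,"az":0.12,"jaw":1}]' &&  python3 -m jog '[{"tx":0,"ty":0,"tz":0,"ax":0,"ay":0,"az":0,"jaw":1}]' && python3 - <<'E'
from geo import *
where(); c=cam('wrist'); save(c,'w3')
for q in ("window","lid_top","pocket","blank","drum"):
    for k in place_of(q,'wrist')[:1]:
        o,v=ray(c,k['centre']); h={'pocket':-27.5,'blank':-3.5}.get(q,0); p=o+v*((C+h*n-o)@n)/(v@n)-C
        print(q,k,np.hypot(p@ex,p@ey),np.degrees(np.arctan2(p@ey,p@ex)))
E
```

```text
time_s: 6.78
eef_pos: [587.0, 87.3, 91.3]
ee_rot: [0.099, 0.726, 0.637, 0.24]
force: [-3.6, -3.9, -0.8]
grip_width: 0.129
grip_force: 41.0
time_s: 7.4
eef_pos: [587.1, 87.1, 91.4]
ee_rot: [0.008, 0.904, 0.341, 0.259]
force: [-3.9, -3.0, -0.6]
grip_width: 0.13
grip_force: 41.0
time_s: 7.52
eef_pos: [587.1, 87.2, 91.4]
ee_rot: [0.009, 0.903, 0.342, 0.259]
force: [-3.3, -3.4, -0.8]
grip_width: 0.128
grip_force: 41.0
lid frame u,v,h 0.5554069482078128 -0.7739176102239652 9.700110065390076 tool y deg -67.41909555477375 tilt err 0.12068805848525592 t 7.525 F [-3.336 -3.361 -0.816] j [-0.153  0.42   1.865  0.568  0.446  0.227]
lid_top {'centre': [278.3, 254.7], 'conf': 0.86} 1.377044127952053 89.13179049922809
pocket {'centre': [282.2, 162.3], 'conf': 0.63} 45.53471093819311 21.450968615759784
blank {'centre': [356.3, 211.0], 'conf': 0.81} 46.22688518719386 -36.23172154141879
drum {'centre': [277.8, 230.8], 'conf': 0.91} 14.336509667321714 28.49149192072748
```

View pics/w3.png

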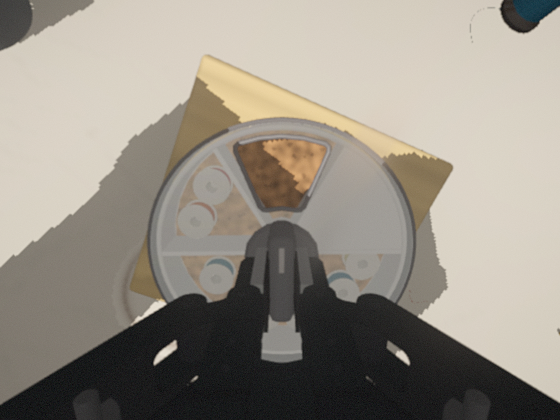

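The lid turned cleanly: the window at (282,170) lies over the bare cork compartment. I'll release, retreat and go to look at the bobbin.

```bash
python3 -m jog '[{"tx":0,"ty":0,"tz":0,"ax":0,"ay":0,"az":0,"jaw":-0.2},{"tx":0,"ty":0,"tz":0,"ax":0,"ay":0,"az":0,"jaw":-0.2},{"tx":0,"ty":0,"tz":-20,"ax":0,"ay":0,"az":0,"jaw":-0.2},{"tx":0,"ty":0,"tz":-50,"ax":0,"ay":0,"az":0,"jaw":-0.2}]' && python3 - <<'E'
from geo import *
where(); s=sense(); M=rot(s['ee_rot']).as_matrix(); plan([525,-238,170],frame([0,0,-1],M[:,1]),7)
E
```

```text
time_s: 8.32
eef_pos: [553.6, 76.4, 151.4]
ee_rot: [0.008, 0.903, 0.343, 0.258]
force: [0.0, -0.2, 0.4]
grip_width: 0.601
grip_force: 0.0
lid frame u,v,h -0.0064642168572725395 -0.03986665373773675 79.2717134750025 tool y deg -67.35896754627578 tilt err 0.0638252557886798 t 8.325 F [ 0.029 -0.248  0.443] j [-0.191  0.254  1.907  0.48   0.572  0.301]
t [-29.4  32.3 -11.6] a [ 0.027 -0.07   0.007]
t [-29.9  32.2 -10.4] a [ 0.027 -0.07   0.007]
t [-30.4  32.2  -9.1] a [ 0.027 -0.07   0.007]
t [-30.8  32.1  -7.9] a [ 0.027 -0.07   0.007]
t [-31.   32.2  -6.6] a [ 0.027 -0.07   0.007]
t [-31.2  32.2  -5.3] a [ 0.027 -0.07   0.007]
t [-31.4  32.3  -4. ] a [ 0.027 -0.07   0.007]
total 316.24739649545654 30.05321752437824
```

```bash
python3 -m jog '[{"tx":-29,"ty":32,"tz":-12,"ax":0.027,"ay":-0.07,"az":0.007,"jaw":-0.5},{"tx":-30,"ty":32,"tz":-10,"ax":0.027,"ay":-0.07,"az":0.007,"jaw":-0.5},{"tx":-30,"ty":32,"tz":-9,"ax":0.027,"ay":-0.07,"az":0.007,"jaw":-0.5},{"tx":-31,"ty":32,"tz":-8,"ax":0.027,"ay":-0.07,"az":0.007,"jaw":-0.5},{"tx":-31,"ty":32,"tz":-7,"ax":0.027,"ay":-0.07,"az":0.007,"jaw":-0.5}]'>/dev/null && python3 -m jog '[{"tx":-31,"ty":32,"tz":-5,"ax":0.027,"ay":-0.07,"az":0.007,"jaw":-0.5},{"tx":-31,"ty":32,"tz":-4,"ax":0.027,"ay":-0.07,"az":0.007,"jaw":-0.5},{"tx":0,"ty":0,"tz":0,"ax":0,"ay":0,"az":0,"jaw":-0.5}]' && cat > bob.py <<'E'
from geo import *
import sys
s=sense(); c=cam('wrist'); save(c,sys.argv[1])
for q in ('bobbin_mid','thimble'):
    for k in place_of(q,'wrist')[:2]: print(q,np.round(k['centre'],1),round(k['conf'],2),'z6',atz(c,k['centre'],6),'depth',dep(c,k['centre']))
k=place_of('bobbin_mid','wrist')
if k:
    b=atz(c,k[0]['centre'],6); np.savez('pics/'+sys.argv[1]+'.npz',r=np.array(ray(c,k[0]['centre'])))
    # depth cluster near: points above table
    P=[]
    x0,y0=map(int,k[0]['centre'])
    for y in range(max(0,y0-30),min(420,y0+30)):
        for x in range(max(0,x0-30),min(560,x0+30)):
            if c['depth'][y,x]>0: o,v=ray(c,(x,y)); P.append(o+v*c['depth'][y,x])
    P=np.array(P); P=P[np.linalg.norm(P[:,:2]-b[:2],axis=1)<20]; t=P[P[:,2]>7]; print('table z',np.median(P[P[:,2]<5][:,2]),'top',len(t),np.median(t[:,2]),(t.max(0)+t.min(0))/2,np.ptp(t,axis=0))
print(s['time_s'],s['eef_pos'],rot(s['ee_rot']).as_matrix())
E
python3 bob.py w4
```

```text
time_s: 9.32
eef_pos: [525.2, -238.5, 170.9]
ee_rot: [0.001, 0.944, 0.33, -0.0]
force: [0.0, -0.3, 0.3]
grip_width: 0.748
grip_force: 0.0
bobbin_mid [282.5 181.7] 0.56 z6 [ 528.965 -236.553    6.   ] depth [ 528.128 -237.247    1.354]
thimble [378.9  82.8] 0.85 z6 [ 656.212 -247.633    6.   ] depth [ 653.019 -245.106   19.624]
table z -0.3152642734605138 top 307 11.082971962893168 [ 527.555 -237.543   10.554] [20.366 20.143  5.121]
9.325 [ 525.229 -238.503  170.939] [[ 0.782  0.624  0.   ]
 [ 0.624 -0.782 -0.002]
 [-0.001  0.002 -1.   ]]
```

View pics/w4.png

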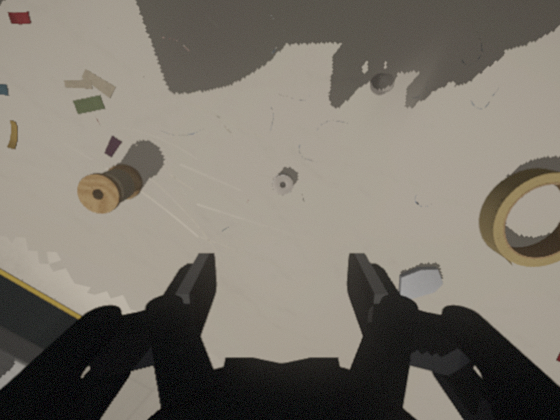

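The picture shows the bobbin alone at (282,183), with the spool at (110,190) and the thimble at (380,83), both clear of the fingers. Depth puts its top at about 12 mm and its diameter at about 20.3 mm. I'll go down partway and re-check.

```bash
python3 -m jog '[{"tx":3,"ty":0.8,"tz":40,"ax":0,"ay":0,"az":0,"jaw":-0.3},{"tx":0,"ty":0,"tz":40,"ax":0,"ay":0,"az":0,"jaw":-0.3},{"tx":0,"ty":0,"tz":30,"ax":0,"ay":0,"az":0,"jaw":-0.2},{"tx":0,"ty":0,"tz":0,"ax":0,"ay":0,"az":0,"jaw":-0.2}]' && python3 bob.py w5
```

```text
time_s: 10.02
eef_pos: [527.1, -233.7, 59.6]
ee_rot: [-0.001, 0.943, 0.332, -0.001]
force: [0.7, -0.5, 0.8]
grip_width: 0.601
grip_force: 0.0
bobbin_mid [289.4 225.3] 0.98 z6 [ 530.277 -237.151    6.   ] depth [ 531.69  -235.866   10.927]
thimble [441.1  79.3] 0.71 z6 [ 655.442 -248.31     6.   ] depth [ 651.683 -244.927   16.646]
table z -0.3257714119284145 top 678 11.070290462187998 [ 527.803 -237.755   10.056] [20.587 20.48   5.796]
10.025 [ 527.063 -233.682   59.615] [[ 0.78   0.626 -0.003]
 [ 0.626 -0.78   0.001]
 [-0.001 -0.003 -1.   ]]
```

```bash
python3 -m jog '[{"tx":-1,"ty":4,"tz":20,"ax":-0.003,"ay":0.003,"az":0,"jaw":-0.2},{"tx":0,"ty":0,"tz":20,"ax":0,"ay":0,"az":0,"jaw":-0.1},{"tx":0,"ty":0,"tz":13,"ax":0,"ay":0,"az":0,"jaw":0},{"tx":0,"ty":0,"tz":0,"ax":0,"ay":0,"az":0,"jaw":0.2}]' 30 && python3 -c "
from geo import *
s=sense();print(s['eef_pos']-np.array([528.7,-237.4,6.]), rot(s['ee_rot']).as_matrix())"
```

```text
time_s: 10.72
eef_pos: [529.8, -238.9, 8.0]
ee_rot: [0.001, 0.943, 0.332, 0.002]
force: [-0.6, 0.6, 0.7]
grip_width: 0.396
grip_force: 0.0
[ 1.068 -1.462  2.018] [[ 0.78   0.626  0.004]
 [ 0.626 -0.78  -0.002]
 [ 0.002  0.004 -1.   ]]
```

```bash
python3 -m jog '[{"tx":0,"ty":-1.8,"tz":2,"ax":0,"ay":0,"az":0,"jaw":0.2},{"tx":0,"ty":0,"tz":0,"ax":0,"ay":0,"az":0,"jaw":0.5},{"tx":0,"ty":0,"tz":0,"ax":0,"ay":0,"az":0,"jaw":1},{"tx":0,"ty":0,"tz":0,"ax":0,"ay":0,"az":0,"jaw":1}]' 30 &&  python3 -m jog '[{"tx":0,"ty":0,"tz":0,"ax":0,"ay":0,"az":0,"jaw":1}]' && python3 -m jog '[{"tx":0,"ty":0,"tz":-40,"ax":0,"ay":0,"az":0,"jaw":1},{"tx":0,"ty":0,"tz":-50,"ax":0,"ay":0,"az":0,"jaw":1},{"tx":0,"ty":0,"tz":-50,"ax":0,"ay":0,"az":0,"jaw":1},{"tx":0,"ty":0,"tz":-20,"ax":0,"ay":0,"az":0,"jaw":1}]' && python3 - <<'E'
from geo import *
c=cam('wrist'); cv2.imwrite('pics/w6.png',cv2.resize(c['color'][150:420,130:430],(600,540),interpolation=cv2.INTER_CUBIC)[:,:,::-1])
M=rot(sense()['ee_rot']).as_matrix(); p=np.array(sense()['eef_pos'])
for k in place_of('bobbin_mid','wrist')[:2]:
    o,v=ray(c,k['centre']); q=o+v*(p[2]-o[2])/v[2]; print(k, M.T@(q-p), dep(c,k['centre'])-p)
plan(lp(49,22.6,75),tool(112.6),8); print(); plan(lp(49,22.6,75),tool(-67.4),8)
E
```

```text
time_s: 11.22
eef_pos: [529.0, -237.7, 6.7]
ee_rot: [0.002, 0.943, 0.332, 0.002]
force: [-1.3, 1.1, 6.5]
grip_width: 0.216
grip_force: 29.4
time_s: 11.35
eef_pos: [529.0, -237.7, 6.7]
ee_rot: [0.002, 0.943, 0.332, 0.002]
force: [-0.9, 1.6, 5.9]
grip_width: 0.214
grip_force: 29.4
time_s: 11.85
eef_pos: [528.7, -237.8, 169.2]
ee_rot: [0.004, 0.943, 0.332, 0.003]
force: [0.0, -0.2, -0.3]
grip_width: 0.209
grip_force: 29.3
{'centre': [280.6, 262.8], 'conf': 0.9} [ 1.434 -1.362 -0.009] [1.494 2.963 3.031]
t [ 32.7 -29.2  -0.4] a [0.093 0.034 0.374]
t [ 19.7 -38.9   3.7] a [0.093 0.034 0.374]
t [  4.  -42.9   8. ] a [0.093 0.034 0.374]
t [-12.1 -40.4  11.7] a [0.093 0.034 0.374]
t [-26.3 -31.9  14.5] a [0.093 0.034 0.374]
t [-36.4 -18.6  15.7] a [0.093 0.034 0.374]
t [-40.9  -2.5  15.4] a [0.093 0.034 0.374]
t [-39.3  14.   13.4] a [0.093 0.034 0.374]
total 350.3099663762506 177.358480653576

t [ 32.7 -29.2  -0.4] a [-0.023  0.06  -0.006]
t [ 32.8 -29.    0.9] a [-0.023  0.06  -0.006]
t [ 32.9 -28.8   2.3] a [-0.023  0.06  -0.006]
t [ 32.9 -28.7   3.6] a [-0.023  0.06  -0.006]
t [ 32.8 -28.6   5. ] a [-0.023  0.06  -0.006]
t [ 32.6 -28.5   6.3] a [-0.023  0.06  -0.006]
t [ 32.3 -28.5   7.6] a [-0.023  0.06  -0.006]
t [ 32.  -28.5   8.9] a [-0.023  0.06  -0.006]
total 350.3099663762506 29.703372833794436
```

View pics/w6.png

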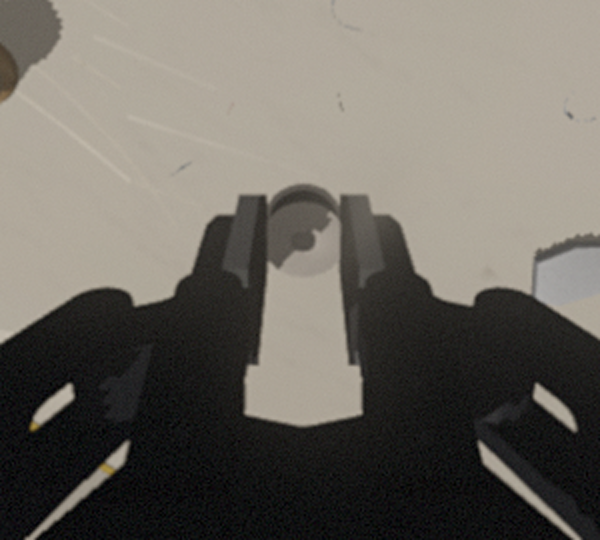

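The bobbin is held square between the pads near (303,235), and the grip width matches 20.6 mm closely enough. I'll carry it over the window.

```bash
python3 -m jog '[{"tx":33,"ty":-29,"tz":0,"ax":-0.023,"ay":0.06,"az":-0.006,"jaw":1},{"tx":33,"ty":-29,"tz":1,"ax":-0.023,"ay":0.06,"az":-0.006,"jaw":1},{"tx":33,"ty":-29,"tz":2,"ax":-0.023,"ay":0.06,"az":-0.006,"jaw":1},{"tx":33,"ty":-29,"tz":4,"ax":-0.023,"ay":0.06,"az":-0.006,"jaw":1},{"tx":33,"ty":-29,"tz":5,"ax":-0.023,"ay":0.06,"az":-0.006,"jaw":1}]' >/dev/null && python3 -m jog '[{"tx":33,"ty":-28,"tz":6,"ax":-0.023,"ay":0.06,"az":-0.006,"jaw":1},{"tx":32,"ty":-28,"tz":8,"ax":-0.023,"ay":0.06,"az":-0.006,"jaw":1},{"tx":32,"ty":-28,"tz":9,"ax":-0.023,"ay":0.06,"az":-0.006,"jaw":1},{"tx":0,"ty":0,"tz":0,"ax":0,"ay":0,"az":0,"jaw":1}]' && python3 - <<'E'
from geo import *
where(); plan(lp(48.5,22.6,20),tool(-67.4),2)
c=cam('wrist'); save(c,'w7')
for q in ("window","lid_top","pocket","blank","bobbin_mid"):
    for k in place_of(q,'wrist')[:1]:
        o,v=ray(c,k['centre']); h={'pocket':-27.5,'blank':-3.5}.get(q,0); p=o+v*((C+h*n-o)@n)/(v@n)-C
        print(q,k,np.hypot(p@ex,p@ey),np.degrees(np.arctan2(p@ey,p@ex)))
E
```

```text
time_s: 13.08
eef_pos: [585.9, 110.4, 165.5]
ee_rot: [0.008, 0.904, 0.344, 0.255]
force: [0.4, -0.7, -0.9]
grip_width: 0.209
grip_force: 29.4
lid frame u,v,h 43.065206554296815 21.63620420830118 70.71115484127012 tool y deg -67.25676700859391 tilt err 0.43968258038883806 t 13.075 F [ 0.414 -0.705 -0.861] j [-0.102  0.307  1.786  0.373  0.607  0.481]
t [ 0.4  1.8 25.3] a [-0.002  0.003  0.001]
t [ 0.3  1.8 25.4] a [-0.002  0.003  0.001]
total 50.82847911079891 0.4626654898744049
lid_top {'centre': [288.8, 277.8], 'conf': 0.9} 2.4497564602542092 -121.02484103569451
pocket {'centre': [291.3, 205.1], 'conf': 0.59} 47.972304321304044 18.425355810590595
bobbin_mid {'centre': [279.5, 263.9], 'conf': 0.82} 11.418843004914997 52.48607576367518
```

```bash
python3 -m jog '[{"tx":0.4,"ty":1.8,"tz":25,"ax":-0.002,"ay":0.003,"az":0,"jaw":1},{"tx":0.4,"ty":1.8,"tz":25,"ax":-0.002,"ay":0.003,"az":0,"jaw":1},{"tx":0,"ty":0,"tz":0,"ax":0,"ay":0,"az":0,"jaw":1}]' && python3 - <<'E'
from geo import *
where(); plan(lp(48.5,22.6,2),tool(-67.4),2)
c=cam('wrist'); cv2.imwrite('pics/w8.png',cv2.resize(c['color'][100:420,80:480],(800,640)[:2],interpolation=cv2.INTER_CUBIC)[:600,:,::-1])
d=cam('side'); 
E
```

```text
time_s: 13.75
eef_pos: [613.1, 113.5, 123.5]
ee_rot: [0.009, 0.903, 0.342, 0.258]
force: [-0.8, 0.1, -0.9]
grip_width: 0.211
grip_force: 29.4
lid frame u,v,h 45.28504869623331 15.686126672138455 21.045976227207554 tool y deg -67.43235533861748 tilt err 0.11215627075647255 t 13.75 F [-0.795  0.131 -0.906] j [-0.09   0.419  1.754  0.417  0.522  0.441]
t [ 0.3 -1.5  9.5] a [ 0.001  0.001 -0.   ]
t [ 0.3 -1.5  9.5] a [ 0.001  0.001 -0.   ]
total 19.280148213468816 0.11674503251476563
```

View pics/w8.png

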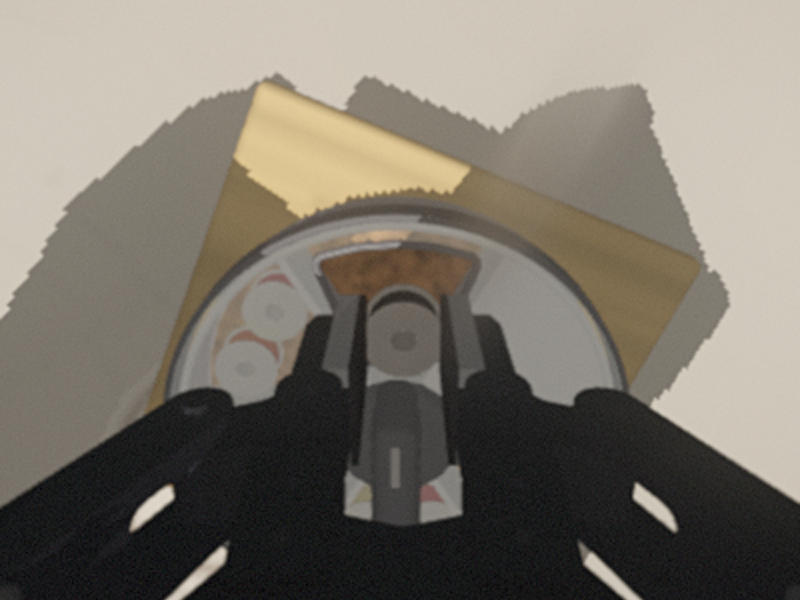

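The bobbin at (403,340) sits over the window, whose centre is near x=399, and it is about 1 mm right of the bar line. I'll shift a little and lower until the tips just clear the bead.

```bash
python3 -m jog '[{"tx":0.6,"ty":-1.8,"tz":10,"ax":0,"ay":0,"az":0,"jaw":1},{"tx":0.4,"ty":0,"tz":8,"ax":0,"ay":0,"az":0,"jaw":1},{"tx":0,"ty":0,"tz":0,"ax":0,"ay":0,"az":0,"jaw":1}]' && python3 -c "
from geo import *
where()
c=cam('wrist'); cv2.imwrite('pics/w9.png',cv2.resize(c['color'][180:360,160:400],(800,600),interpolation=cv2.INTER_CUBIC)[:,:,::-1])"
```

```text
time_s: 14.22
eef_pos: [621.4, 119.1, 109.0]
ee_rot: [0.009, 0.903, 0.343, 0.259]
force: [-0.3, -0.1, 0.1]
grip_width: 0.211
grip_force: 29.4
lid frame u,v,h 46.43042847240958 18.285963824012477 3.6163058629852984 tool y deg -67.35680137806959 tilt err 0.14121328492944432 t 14.225 F [-0.339 -0.149  0.142] j [-0.077  0.458  1.74   0.428  0.493  0.436]
```

View pics/w9.png

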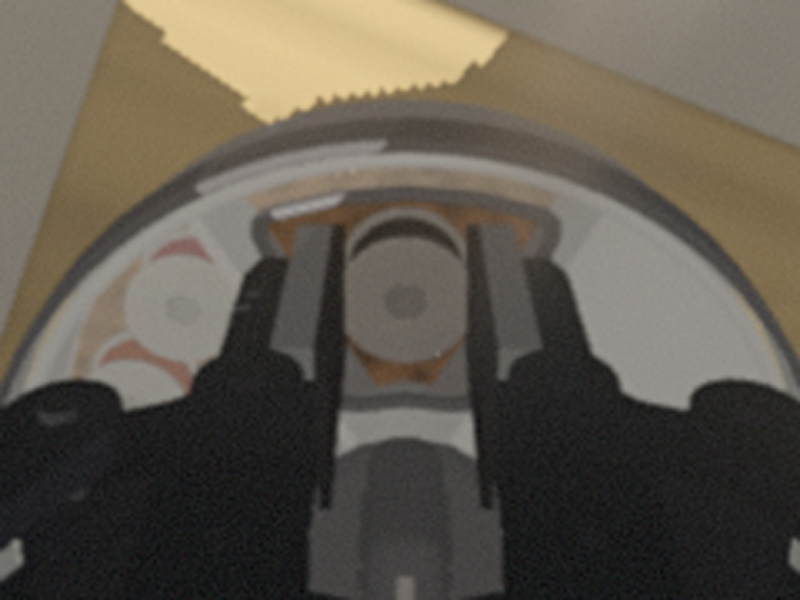

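The bobbin is inside the window outline and slightly towards its outer edge at y≈205. I'll shift 1.5 mm inward and lower a little more.

```bash
python3 -m jog '[{"tx":-1.5,"ty":0,"tz":0.5,"ax":0,"ay":0,"az":0,"jaw":1},{"tx":0,"ty":0,"tz":1,"ax":0,"ay":0,"az":0,"jaw":1},{"tx":0,"ty":0,"tz":0,"ax":0,"ay":0,"az":0,"jaw":1}]' && python3 -c "
from geo import *
where()"
```

```text
time_s: 14.65
eef_pos: [621.3, 118.2, 107.7]
ee_rot: [0.01, 0.903, 0.343, 0.259]
force: [-0.6, 0.6, -0.4]
grip_width: 0.213
grip_force: 29.4
lid frame u,v,h 45.396435631828425 17.479980092435163 2.6613948360804027 tool y deg -67.36564663080651 tilt err 0.19748986110257563 t 14.65 F [-0.618  0.588 -0.37 ] j [-0.079  0.459  1.743  0.433  0.489  0.429]
```

```bash
python3 -m jog '[{"tx":0,"ty":0,"tz":1,"ax":0,"ay":0,"az":0,"jaw":1},{"tx":0,"ty":0,"tz":0,"ax":0,"ay":0,"az":0,"jaw":1}]' && python3 -m jog '[{"tx":0,"ty":0,"tz":0,"ax":0,"ay":0,"az":0,"jaw":0.2},{"tx":0,"ty":0,"tz":0,"ax":0,"ay":0,"az":0,"jaw":0.2},{"tx":0,"ty":0,"tz":0,"ax":0,"ay":0,"az":0,"jaw":0.2},{"tx":0,"ty":0,"tz":-30,"ax":0,"ay":0,"az":0,"jaw":0.2},{"tx":0,"ty":0,"tz":-40,"ax":0,"ay":0,"az":0,"jaw":0.2}]' && python3 -m jog '[{"tx":0,"ty":0,"tz":0,"ax":0,"ay":0,"az":0,"jaw":0}]' && python3 - <<'E'
from geo import *
where(); c=cam('wrist'); cv2.imwrite('pics/w10.png',cv2.resize(c['color'][100:340,120:440],(800,600),interpolation=cv2.INTER_CUBIC)[:,:,::-1])
for k in place_of('bobbin_mid','wrist')[:3]:
    p=dep(c,k['centre'])-C; print(k,p@ex,p@ey,p@n)
E
```

```text
time_s: 14.9
eef_pos: [621.7, 118.4, 106.7]
ee_rot: [0.01, 0.903, 0.343, 0.259]
force: [0.8, 1.0, -0.4]
grip_width: 0.211
grip_force: 29.4
time_s: 15.52
eef_pos: [587.8, 107.1, 167.3]
ee_rot: [0.009, 0.903, 0.343, 0.258]
force: [0.3, -0.4, 0.6]
grip_width: 0.402
grip_force: 0.0
time_s: 15.65
eef_pos: [588.9, 106.9, 170.0]
ee_rot: [0.011, 0.902, 0.343, 0.261]
force: [1.3, 0.1, -0.3]
grip_width: 0.5
grip_force: 0.0
lid frame u,v,h 46.822520481320225 17.282488682781143 73.75131184961903 tool y deg -67.32391010235735 tilt err 0.4440236852783235 t 15.65 F [ 1.324  0.085 -0.349] j [-0.109  0.301  1.785  0.382  0.601  0.47 ]
```

View pics/w10.png

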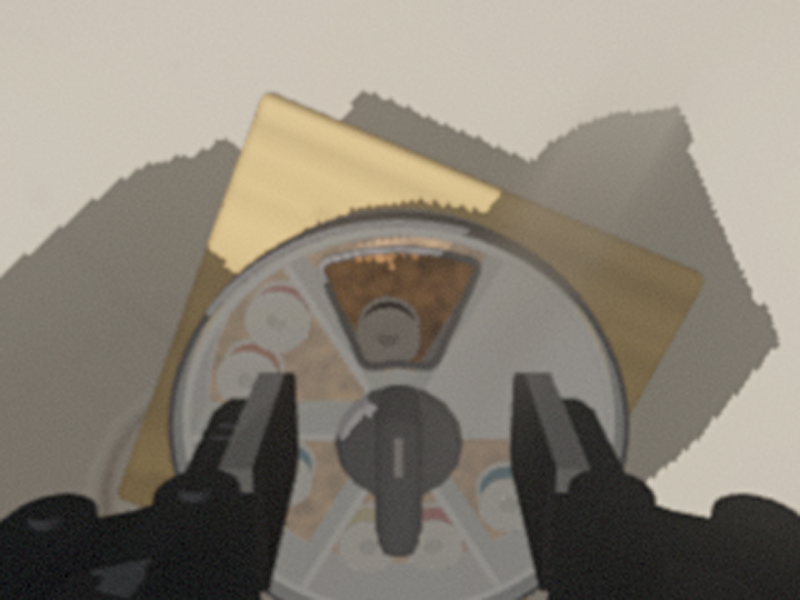

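The bobbin lies flat on the cork at (388,332), below the lid, and the window is clear. Now I'll take the bar again and confirm the bobbin's height by depth.

```bash
python3 - <<'E'
from geo import *
c=cam('wrist'); P=[]
for y in range(200,250):
    for x in range(240,320):
        if c['depth'][y,x]>0: o,v=ray(c,(x,y)); p=o+v*c['depth'][y,x]-C; P.append([np.hypot(p@ex,p@ey),np.degrees(np.arctan2(p@ey,p@ex)),p@n])
P=np.array(P); w=P[(abs(P[:,1]-22.6)<19)&(P[:,0]<60)&(P[:,0]>28)]; print(np.percentile(w[:,2],[2,10,25,50,75,90,98]))
plan(lp(0,0,50),tool(-67.4),2)
E
python3 -m jog '[{"tx":-25,"ty":0,"tz":12,"ax":0,"ay":0,"az":0,"jaw":-0.2},{"tx":-25,"ty":0,"tz":12,"ax":0,"ay":0,"az":0,"jaw":-0.2},{"tx":0,"ty":0,"tz":0,"ax":0,"ay":0,"az":0,"jaw":-0.2}]' && python3 - <<'E'
from geo import *
where();plan(lp(0,0,9),tool(-67.4),3)
E
```

```text
[-28.179 -27.626 -27.159 -26.578 -25.428 -15.773 -15.116]
t [-24.1  -0.4  10.4] a [ 0.001 -0.     0.   ]
t [-24.1  -0.4  10.4] a [ 0.001 -0.     0.   ]
total 52.45924693497098 0.13799311004444792
time_s: 16.18
eef_pos: [567.3, 79.5, 121.2]
ee_rot: [0.008, 0.904, 0.342, 0.257]
force: [-0.1, 0.9, 0.3]
grip_width: 0.6
grip_force: 0.0
lid frame u,v,h -2.952633622365892 -1.577113306000693 46.09028765980229 tool y deg -67.495361460114 tilt err 0.1308915282454942 t 16.175 F [-0.057  0.87   0.293] j [-0.176  0.331  1.897  0.519  0.506  0.265]
t [ 1.1 -0.1 12.4] a [ 0.     0.001 -0.001]
t [ 1.1 -0.1 12.4] a [ 0.     0.001 -0.001]
t [ 1.1 -0.1 12.4] a [ 0.     0.001 -0.001]
total 37.241036107696715 0.16195208890629653
```

Depth confirms it: floor at −27.3, bobbin top at −15.5 (12 mm high), lying flat. Gripping the bar.

```bash
python3 -m jog '[{"tx":1.1,"ty":0,"tz":12,"ax":0,"ay":0,"az":0,"jaw":-0.2},{"tx":1.1,"ty":0,"tz":12,"ax":0,"ay":0,"az":0,"jaw":-0.2},{"tx":1.1,"ty":0,"tz":12,"ax":0,"ay":0,"az":0,"jaw":-0.2},{"tx":0,"ty":0,"tz":0,"ax":0,"ay":0,"az":0,"jaw":0.3},{"tx":0,"ty":0,"tz":0,"ax":0,"ay":0,"az":0,"jaw":1}]' 50 && python3 -m jog '[{"tx":0,"ty":0,"tz":0,"ax":0,"ay":0,"az":0,"jaw":1},{"tx":0,"ty":0,"tz":0,"ax":0,"ay":0,"az":0,"jaw":1},{"tx":0,"ty":0,"tz":0,"ax":0,"ay":0,"az":0,"jaw":1},{"tx":0,"ty":0,"tz":0,"ax":0,"ay":0,"az":0,"jaw":1}]' && python3 -c "
from geo import *
where();print(sense()['wrist_torque'])"
```

```text
time_s: 16.8
eef_pos: [587.6, 87.7, 93.9]
ee_rot: [0.01, 0.903, 0.343, 0.259]
force: [0.1, -0.0, -0.6]
grip_width: 0.182
grip_force: 0.0
time_s: 17.3
eef_pos: [587.3, 87.9, 94.1]
ee_rot: [0.009, 0.903, 0.343, 0.259]
force: [-4.8, 2.8, 4.6]
grip_width: 0.123
grip_force: 50.1
lid frame u,v,h 2.263929602405582 -0.12739691153704458 11.834556123115128 tool y deg -67.35656818105954 tilt err 0.16842488736924502 t 17.3 F [-4.821  2.767  4.639] j [-0.151  0.415  1.863  0.558  0.45   0.238]
[0.513 0.559 0.256]
```

```bash
python3 -m jog '[{"tx":0,"ty":0,"tz":0,"ax":0,"ay":0,"az":0.15,"jaw":1},{"tx":0,"ty":0,"tz":0,"ax":0,"ay":0,"az":0.15,"jaw":1},{"tx":0,"ty":0,"tz":0,"ax":0,"ay":0,"az":0.15,"jaw":1},{"tx":0,"ty":0,"tz":0,"ax":0,"ay":0,"az":0.15,"jaw":1},{"tx":0,"ty":0,"tz":0,"ax":0,"ay":0,"az":0.15,"jaw":1}]' && python3 -m jog '[{"tx":0,"ty":0,"tz":0,"ax":0,"ay":0,"az":0.12,"jaw":1},{"tx":0,"ty":0,"tz":0,"ax":0,"ay":0,"az":0.08,"jaw":1},{"tx":0,"ty":0,"tz":0,"ax":0,"ay":0,"az":0,"jaw":1}]' && python3 -c "
from geo import *
where();s=sense();print(s['wrist_torque'],s['wrist_torque']@n)"
```

```text
time_s: 17.92
eef_pos: [587.9, 86.6, 94.2]
ee_rot: [-0.086, 0.966, -0.014, 0.245]
force: [-4.9, -6.7, 2.8]
grip_width: 0.123
grip_force: 50.2
time_s: 18.3
eef_pos: [587.8, 86.2, 94.0]
ee_rot: [-0.109, 0.96, -0.109, 0.236]
force: [-5.1, -8.6, 2.7]
grip_width: 0.127
grip_force: 50.3
lid frame u,v,h 2.182205604029637 -1.8570425320248836 11.828802605595685 tool y deg -121.84274605031263 tilt err 0.3313709796164132 t 18.3 F [-5.057 -8.577  2.693] j [-0.153  0.415  1.863  0.557  0.448  1.189]
[-1.156  0.875 -0.562] -0.08305176075716797
```

```bash
for i in 1; do python3 -m jog '[{"tx":0,"ty":0,"tz":0,"ax":0,"ay":0,"az":0.04,"jaw":1},{"tx":0,"ty":0,"tz":0,"ax":0,"ay":0,"az":0.03,"jaw":1},{"tx":0,"ty":0,"tz":0,"ax":0,"ay":0,"az":0,"jaw":1}]' >/dev/null; done; python3 -c "
from geo import *
where();s=sense();print(s['wrist_torque'],s['wrist_torque']@n)"; python3 -m jog '[{"tx":0,"ty":0,"tz":0,"ax":0,"ay":0,"az":0.03,"jaw":1},{"tx":0,"ty":0,"tz":0,"ax":0,"ay":0,"az":0,"jaw":1}]' >/dev/null; python3 -c "
from geo import *
where();s=sense();print(s['wrist_torque'],s['wrist_torque']@n)"
```

```text
lid frame u,v,h 2.112172602823803 -1.982291097424222 11.819355901217152 tool y deg -125.8200676797376 tilt err 0.3373246604811306 t 18.675 F [-4.896 -8.835  3.414] j [-0.153  0.415  1.863  0.556  0.448  1.259]
[-1.293  0.885 -0.495] 0.038006544643474756
lid frame u,v,h 2.0647666068643393 -2.0031681293257995 11.82272223450538 tool y deg -127.4608919957573 tilt err 0.3415316532771355 t 18.925 F [-5.602 -8.828  3.097] j [-0.153  0.415  1.863  0.556  0.448  1.288]
[-1.533  0.841 -0.224] 0.393444592346598
```

```bash
python3 -m jog '[{"tx":0,"ty":0,"tz":0,"ax":0,"ay":0,"az":0.03,"jaw":1},{"tx":0,"ty":0,"tz":0,"ax":0,"ay":0,"az":0,"jaw":1}]' >/dev/null; python3 -c "
from geo import *
where();s=sense();print(s['wrist_torque'],s['wrist_torque']@n,s['grip_width'])"; python3 -m jog '[{"tx":0,"ty":0,"tz":0,"ax":0,"ay":0,"az":0.02,"jaw":1},{"tx":0,"ty":0,"tz":0,"ax":0,"ay":0,"az":0,"jaw":1}]' >/dev/null; python3 -c "
from geo import *
where();s=sense();print(s['wrist_torque'],s['wrist_torque']@n,s['grip_width'])"
```

```text
lid frame u,v,h 2.092565914382896 -1.9953008400652659 11.836050024928484 tool y deg -129.06668278329926 tilt err 0.35004346118999224 t 19.175 F [-4.946 -9.131  2.439] j [-0.153  0.415  1.863  0.555  0.448  1.317]
[-1.774  0.723  0.326] 1.0023051272674988 0.1279099843359311
lid frame u,v,h 2.120530974836764 -1.9726200621298118 11.868182133391054 tool y deg -130.15076337364215 tilt err 0.35362658896702853 t 19.425 F [-5.272 -9.109  2.184] j [-0.153  0.415  1.863  0.554  0.448  1.336]
[-1.974  0.758  0.562] 1.295915428916233 0.12662576266834508
```

The torque rises steeply to 1.3 N m at −37.5°, which is where the stop should be. I'll unload slightly, release, back off and check with the camera.

```bash
python3 -m jog '[{"tx":0,"ty":0,"tz":0,"ax":0,"ay":0,"az":-0.02,"jaw":1},{"tx":0,"ty":0,"tz":0,"ax":0,"ay":0,"az":0,"jaw":-0.2},{"tx":0,"ty":0,"tz":0,"ax":0,"ay":0,"az":0,"jaw":-0.2},{"tx":0,"ty":0,"tz":-20,"ax":0,"ay":0,"az":0,"jaw":-0.2},{"tx":0,"ty":0,"tz":-50,"ax":0,"ay":0,"az":0,"jaw":-0.2}]' && python3 -m jog '[{"tx":0,"ty":0,"tz":-50,"ax":0,"ay":0,"az":0,"jaw":-0.5},{"tx":0,"ty":0,"tz":-30,"ax":0,"ay":0,"az":0,"jaw":-0.5},{"tx":0,"ty":0,"tz":0,"ax":0,"ay":0,"az":0,"jaw":-0.5}]' && python3 - <<'E'
from geo import *
where(); c=cam('wrist'); save(c,'w11')
for q in ("window","lid_top","blank","pocket","bobbin_mid"):
    for k in place_of(q,'wrist')[:2]:
        o,v=ray(c,k['centre']); h={'pocket':-27.5,'blank':-3.5,'bobbin_mid':-21}.get(q,0); p=o+v*((C+h*n-o)@n)/(v@n)-C
        print(q,k,np.hypot(p@ex,p@ey),np.degrees(np.arctan2(p@ey,p@ex)))
pts=[]
for y in range(100,400):
    for x in range(120,440):
        if c['depth'][y,x]>0:
            o,v=ray(c,(x,y)); p=o+v*c['depth'][y,x]-C
            if 22<p@n<34 and np.hypot(p@ex,p@ey)<35: pts.append([p@ex,p@ey,p@n])
pts=np.array(pts); u=pts[:,:2]-pts[:,:2].mean(0); a=np.linalg.svd(u)[2]; print('bar',len(pts),pts.mean(0),np.degrees(np.arctan2(a[0,1],a[0,0])),np.ptp(u@a.T,axis=0))
E
```

```text
time_s: 20.05
eef_pos: [553.5, 76.5, 153.6]
ee_rot: [-0.125, 0.951, -0.171, 0.226]
force: [0.4, -0.3, 1.5]
grip_width: 0.601
grip_force: 0.0
time_s: 20.42
eef_pos: [516.7, 63.3, 225.6]
ee_rot: [-0.125, 0.95, -0.17, 0.229]
force: [-0.1, 0.1, -0.1]
grip_width: 0.748
grip_force: 0.0
lid frame u,v,h 3.1136878408880797 -0.4545975113939806 163.1453413164391 tool y deg -129.212026719811 tilt err 0.43499528787984076 t 20.425 F [-0.086  0.111 -0.126] j [-0.241  0.064  1.914  0.407  0.747  1.442]
lid_top {'centre': [282.1, 186.5], 'conf': 0.56} 3.0631061553223073 -16.441353617569685
blank {'centre': [280.4, 142.5], 'conf': 0.96} 46.05602141331729 -35.68072451702683
blank {'centre': [126.2, 251.9], 'conf': 0.68} 183.52720425153456 73.37444915079404
pocket {'centre': [246.1, 164.4], 'conf': 0.8} 44.64600794089771 23.475986033790754
bar 592 [ 0.779 -1.007 27.249] 143.2751655282743 [44.241 13.515]
```

```bash
python3 -c "
from rig import finish_job
print(finish_job())"
```

```text
the job is handed in; nothing more can be done
None
```

The bobbin lies flat in the compartment that was empty, and the lid is turned clockwise against its stop with the window over the white sector; I never touched the thimble, chalk, spool or tin, and handed in at about 21 s.

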